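Press a wheel into an upturned sprung castor fork

ROBOT

A 6-joint arm with a two-finger parallel gripper is mounted at the origin on the work surface. World frame = base frame: x ahead of the robot, y to its left, z up, the work surface at z = 0. Lengths are in m, angles in rad, forces in N, time in s.
With the tool pointing down it reaches from about 0.275 to 0.825 m from the base axis. Payload 4.9 kg.
Tool frame: the origin (TCP) lies midway between the tips of the shut fingers; the grasp point (between the pads) lies 19 mm behind it (ctrl.grip_point_offset is the distance from the TCP to the grasp point, in m); z points along the fingers, y is the line along which they close (so a half turn about z gives the same grasp; the last joint's range is limited). The gripper opens to 85 mm and grips with 20 to 120 N. Pads are 22 mm wide; open, the fingers measure 114 mm over their backs; the gripper's body (76 mm by 85 mm) begins 54 mm behind the grasp point. The pads swing forward as they close: fully open they stand 13 mm farther back than shut.
Start: joints at [1.058, 0.326, -0.193, 1.052, 0, 1.437], TCP at [0.203, 0.511, 0.207] pointing down, gripper open.
Joint ranges: [-2.65, 2.65], [-0.97, 1.79], [-1.3, 1.35], [-1.93, 2.1], [-1.47, 1.37], [-3.14, 3.14]. Speed limits (rad/s): [2.57, 2.57, 3.14, 3.14, 3.14, 3.14].

INTERFACE

Orientations are given as a 3x3 rotation matrix whose columns are the frame's x, y, z axes.
In Python, from plant import ctrl, capture, camera_model gives the robot as it stands. Calls block until the motion is done:
- ctrl.move_to(position, orientation): joint-space move of the TCP to a pose.
- ctrl.move_linear(position, orientation=None, feed=0.15): straight line of the TCP; orientation=None keeps the orientation; feed is the mean speed in m/s.
- ctrl.move_joints(angles): joint-space move.
- ctrl.gripper_to(opening, force=None): finger opening in m; force is the grip in N (None keeps the last); returns when the fingers have stopped.
- ctrl.wait(seconds).
- ctrl.solve_ik(position, orientation): joint angles nearest the present ones, or None.
- ctrl.get_obs(): the state.
- capture(name): name is "side" or "top"; returns the picture (400x640x3 uint8, red, green, blue); there is no depth.
- camera_model(name): a dict with "fx", "fy", "cx", "cy" (pixels), "world_from_camera" (4x4, takes a point from camera to world coordinates). Camera axes: x right, y down, z forward; pixel columns grow to the right and rows downward; lengths in m; the calibration is good to about 2 mm. A picture is of the moment at which its call begins. camera_model takes no time and is no camera call.
A pose or a line that the arm cannot do raises ctrl.PlanningError and nothing moves.
- ctrl.finish_job(): hands the job in; it is judged then, once.
The state is a dict: "t": time; "joint_positions": joint angles; "joint_vel": joint speeds; "joint_torque": joint torques, N m; "eef_pos": TCP position; "orientation": TCP orientation; "wrist_force": force on the tool from outside, world axes, zero at the start; "wrist_torque": the same for the moment, N m; "opening": finger opening in m; "gripper_force": force on a finger pad.
Only numpy, scipy, OpenCV 4.12 (cv2) and the standard library are available. Lean on these libraries where they do the work, as an engineer would, in place of code of your own. Each camera call takes 0.05 s, during which the arm holds its last target. There are 200 camera calls.

TASK

Take the big wheel off its timber stand and fit it to the upturned castor: lower its axle into both open fork slots together, keeping it level, and press it down past the spring clips until both ends sit fully home on the slot bottoms, then let go. The fork is sprung and gives under you: press steadily with light hand force, never slam, drop or force it, and leave the other things on the bench where they are.

Things in the scene. Friction and masses are not known exactly. Their poses are not given: they have to be found in the camera images.
- wheel: Big castor wheel standing upright on the timber stand: black rubber tyre 160 mm diameter, 40 mm wide, flat vertical sides; about 0.7 kg; one rigid piece with its axle. Origin: wheel centre on the axle line; own y along the axle (either end fits either slot). Grip the tyre near its top, across its 40 mm width.
- axle_a (a point): Point on the wheel's axle line 35 mm from its centre towards its own -y, where the axle rests in a fork slot. The axle is bare, 12 mm diameter, from 30 to 40 mm off the centre; inside that is the 40 mm diameter hub, outside it a 24 mm washer, nut and stub end out to 54 mm.
- axle_b (a point): The same point at the other end: 35 mm from the wheel's centre towards its own +y.
- fork: Steel fork of the upturned castor, open upwards. Origin: where the wheel centre is when the axle is fully home, midway between the cheeks, 154 mm above the bench while unloaded; y along the axle line, z up. Two upright cheeks 5 mm thick centred at y = -35 and +35 mm, tips 22 mm above the origin, 43 mm wide in x at the slots; crown top 90 mm below the origin.
- slot_a (a point): Bottom middle of the fork slot at y = -35 mm, 6 mm below the fork origin. Each slot is vertical, 14.5 mm wide in x, flared to 24 mm in its top 8 mm. Two spring-clip bulges narrow it to 7 mm at 7 mm above the fork origin: the axle meets them with its centre 14 mm above the origin; once past, it drops on the bottom and is held there.
- slot_b (a point): The same point of the slot at y = +35 mm. Pushing the axle past all the clips together takes about 15 to 20 N in all; the force climbs, drops suddenly as the clips let the axle through, and climbs again on the slot bottoms.
- castor: Fixed steel plate, 200 x 150 x 10 mm, on the bench with the upturned castor bolted on its middle. Origin: centre of its underside; y along the fork's axle line. The fork rides on it on a damped spring: it starts to sink at about 3 N of push, then 1 mm per 0.8 N, to a hard stop at 24 mm, and comes back up as the push eases; so while pressed the seat is lower than it was measured.
- stand: Fixed timber wheel stand: board 180 x 90 x 12 mm with a sloping chock before and behind the tyre (chocks up to about 40 mm high and 60 mm wide). Origin: centre of its underside; the wheel centre stands 92 mm above it.
- spray: Bystander: white spray can, 66 mm diameter, 188 mm high, red cap, standing. Origin: centre of its underside.
- coilover: Bystander: car coil-over damper lying on the bench, 400 mm long, 70 mm across, about 2 kg. Origin: on the bench under its middle; x along it.
- small_wheel: Bystander: smaller wheel, 100 mm diameter, 41 mm high, lying flat. Origin: centre of its underside.
- spanner: Bystander: steel spanner about 190 mm long lying flat. x along it.
There are look-alikes about, which are no part of the job. What is shaped like the wheel but pink or red is not meant. Leave any white look-alike of the castor alone.

How it is judged:
By the outcome, as a careful person would: the job done as asked, in the order asked, and still so for the second after the job is handed in, with the robot touching nothing.
It also fails if it takes over 56 s, if anything falls off the work surface, if the arm or the gripper's body presses on something with over 40 N, if the wrist force passes 120 N, or if a joint passes its speed limit or range.

## Working session

There is one attempt and no reset: what is moved stays moved. The work goes in short steps, each a Python script; the robot and the scene stay as the last script left them, time stands still between calls to the robot, and variables do not carry over. Pictures are saved under pics/ and viewed, at most 10 in all, crops included, and the job is handed in when it is done.

```bash
mkdir -p pics; ls
python3 - <<'E'
from plant import ctrl,capture,camera_model
import cv2,numpy as np
for n in("side","top"):
    cv2.imwrite(f"pics/{n}0.png",capture(n)[:,:,::-1]); m=camera_model(n); print(n,m["fx"],m["fy"],m["cx"],m["cy"]); print(np.round(m["world_from_camera"],4))
o=ctrl.get_obs(); print(o["t"],o["eef_pos"],o["orientation"],o["wrist_force"],o["opening"])
E
```

```text
pics
side 505.13795783628893 505.13795783628893 315.1528869443924 206.99720933640276
[[ 0.9886 -0.0969  0.1151  0.3716]
 [-0.1492 -0.5351  0.8315 -1.2933]
 [-0.019  -0.8392 -0.5435  0.9523]
 [ 0.      0.      0.      1.    ]]
top 509.2099486435353 509.2099486435353 316.2563888204533 201.79442694768915
[[ 0.0211 -0.9911  0.1315  0.3371]
 [-0.9998 -0.0219 -0.0045 -0.0236]
 [ 0.0074 -0.1314 -0.9913  1.7347]
 [ 0.      0.      0.      1.    ]]
0.1 [0.20311249 0.51050839 0.20598147] [[-9.29104765e-01  3.69815791e-01 -7.85443778e-04]
 [ 3.69816558e-01  9.29103775e-01 -1.37393410e-03]
 [ 2.21656252e-04 -1.56699884e-03 -9.99998748e-01]] [ 1.08380774  0.0351538  -0.14891161] 0.08546327875696863
```

View pics/side0.png

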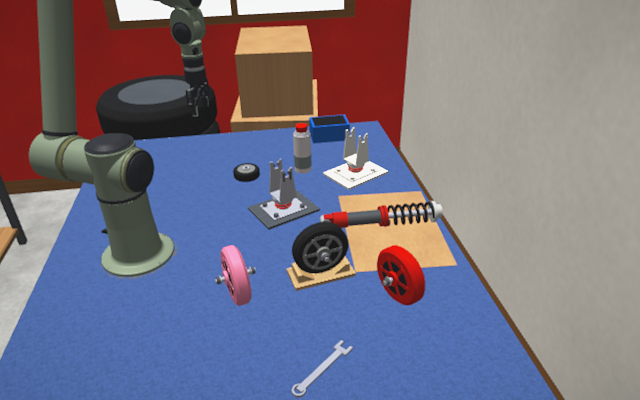

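View pics/top0.png

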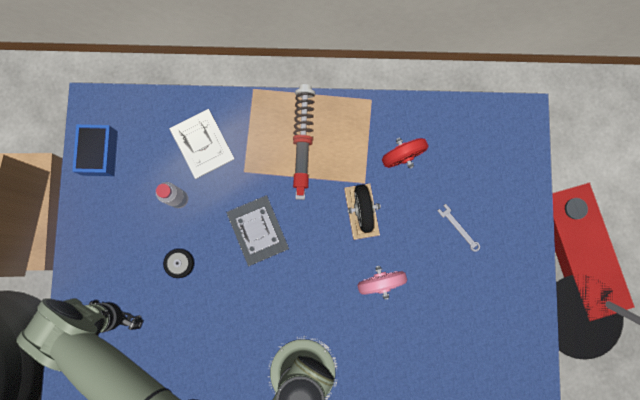

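Wheel candidates in top view: black one on the timber stand at (363,208), red at (405,152) and pink at (382,283). The black one fits (black tyre, on the stand). Castor candidates: grey plate at (257,230), white at (200,143). The grey one is meant. I'll confirm both in one enlarged crop.

Run:
```python
import cv2,numpy as np
t=cv2.imread("pics/top0.png");s=cv2.imread("pics/side0.png")
R=lambda i,f:cv2.resize(i,None,fx=f,fy=f,interpolation=cv2.INTER_CUBIC)
a=R(t[190:275,220:300],5)[:, :400]; b=R(t[170:250,330:400],5)
c=R(s[150:230,240:330],4); d=R(s[215:295,280:365],4)
def pad(i,w=400,h=None):
    return cv2.copyMakeBorder(i[:h,:w],0,max(0,(h or i.shape[0])-i.shape[0]),0,max(0,w-i.shape[1]),cv2.BORDER_CONSTANT)
R2=lambda i:cv2.resize(i,None,fx=.65,fy=.65)
print(R2(a).shape)
top=np.hstack([pad(R(t[190:265,220:300],4)),pad(R(t[170:245,330:400],4))])
bot=np.hstack([pad(R(s[153:228,240:330],4)),pad(R(s[215:290,280:365],4))])
cv2.imwrite("pics/crop1.png",np.vstack([top,bot]))
```

```text
(276, 260, 3)
```

View pics/crop1.png

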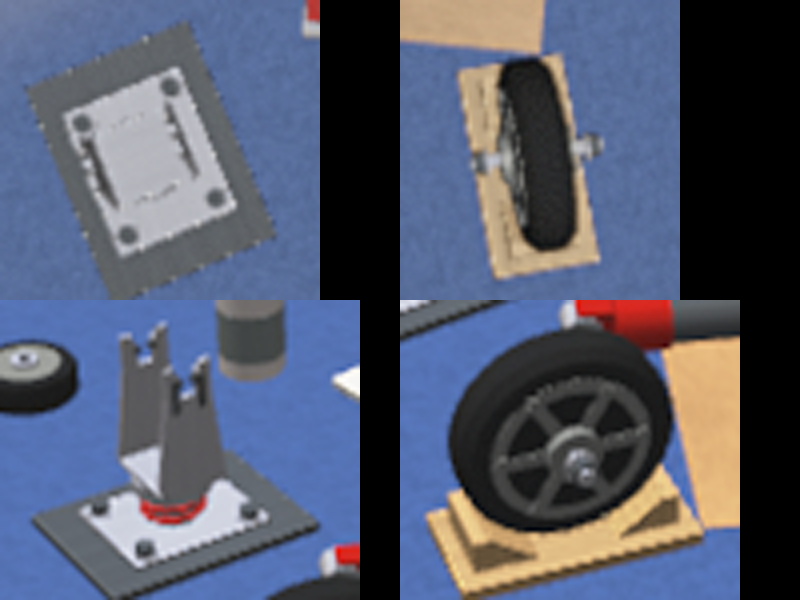

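The crop confirms it: the black wheel on the timber stand has its axle ends at top ≈(350,210.5) and (379,207) and its near stub at side ≈(325,257). The grey-plate fork has its cheeks left and right of the plate's short direction. Next I'll measure with masks.

```bash
cat > h.py <<'E'
import cv2,numpy as np
from plant import ctrl,capture,camera_model
def ray(n,p):
    m=camera_model(n);T=np.array(m["world_from_camera"])
    d=T[:3,:3]@np.array([(p[0]-m["cx"])/m["fx"],(p[1]-m["cy"])/m["fy"],1.]);return T[:3,3],d
def onz(n,p,z):
    o,d=ray(n,p);return o+d*(z-o[2])/d[2]
def proj(n,P):
    m=camera_model(n);T=np.array(m["world_from_camera"]);q=T[:3,:3].T@(np.array(P)-T[:3,3])
    return np.array([m["fx"]*q[0]/q[2]+m["cx"],m["fy"]*q[1]/q[2]+m["cy"]])
def tri(p,q):
    (o1,d1),(o2,d2)=ray("top",p),ray("side",q)
    s=np.linalg.lstsq(np.c_[d1,-d2],o2-o1,rcond=None)[0];a,b=o1+d1*s[0],o2+d2*s[1]
    return (a+b)/2,np.linalg.norm(a-b)
def big(mask,box):
    x0,y0,x1,y1=box;m=np.zeros_like(mask);m[y0:y1,x0:x1]=mask[y0:y1,x0:x1]
    c=max(cv2.findContours(m,cv2.RETR_EXTERNAL,cv2.CHAIN_APPROX_NONE)[0],key=cv2.contourArea)
    return c[:,0].astype(np.float32)
E
python3 - <<'E'
from h import *
np.set_printoptions(precision=4,suppress=True)
t=cv2.imread("pics/top0.png");s=cv2.imread("pics/side0.png")
ht,hs=cv2.cvtColor(t,cv2.COLOR_BGR2HSV),cv2.cvtColor(s,cv2.COLOR_BGR2HSV)
nb=lambda h:(h[...,1]<110).astype(np.uint8)*255
c=big(nb(ht),(222,190,295,270))
P=np.array([onz("top",p,.01)[:2] for p in c],np.float32)
r=cv2.minAreaRect(P);print("plate top",r, cv2.boxPoints(r))
# axle centroid from top: bright grey pixels near stubs
c2=big(nb(hs),(245,188,322,232));h=cv2.convexHull(c2)[:,0]
print("side plate hull",[tuple(map(int,p)) for p in cv2.approxPolyDP(h,1.5,True)[:,0]])
# tyre
blk=((ht[...,2]<60)).astype(np.uint8)*255
w=big(blk,(335,170,395,250));print("tyre top rect",cv2.minAreaRect(w),len(w))
blk=((hs[...,2]<75)).astype(np.uint8)*255
w=big(blk,(285,215,352,278));print("tyre side ell",cv2.fitEllipse(cv2.convexHull(w)), w.min(0),w.max(0))
for im,n,b in((t,"top",(330,185,400,235)),):
    x0,y0,x1,y1=b; R=cv2.resize(im[y0:y1,x0:x1],None,fx=11,fy=11,interpolation=cv2.INTER_NEAREST);
    S=cv2.resize(s[150:220,255:310],None,fx=10,fy=10,interpolation=cv2.INTER_NEAREST)
    cv2.imwrite("pics/f1.png",S[:600]);
E
```

```text
plate top ((0.4699814021587372, 0.1641664355993271), (0.2702431380748749, 0.24341963231563568), 2.5991692543029785) [[0.3295 0.2796]
 [0.3405 0.0365]
 [0.6105 0.0487]
 [0.5994 0.2919]]
side plate hull [(319, 209), (268, 228), (248, 207), (269, 188), (295, 188)]
tyre top rect ((364.5962829589844, 208.0729522705078), (47.515663146972656, 14.346928596496582), 82.14668273925781) 121
tyre side ell ((319.7213134765625, 246.95884704589844), (47.77030563354492, 57.56148910522461), 57.89090347290039) [292. 221.] [347. 272.]
```

View pics/f1.png

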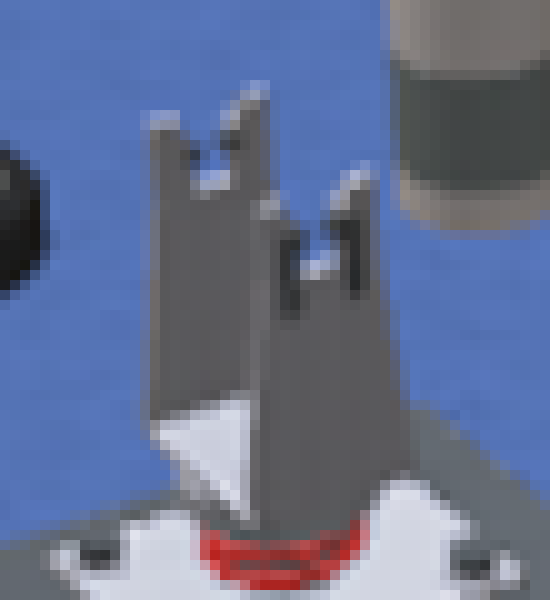

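The view shows the fork's two slot bottoms, bright patches at side ≈(275.5,167.8) for the far cheek and ≈(286.5,176.2) for the near one. I'll use a better plate mask and compare.

Run:
```python
from h import *
np.set_printoptions(precision=4,suppress=True)
t=cv2.imread("pics/top0.png").astype(int);s=cv2.imread("pics/side0.png").astype(int)
# plate (top): blue-red small
d=t[...,0]-t[...,2]
print("blue",t[262,225],"grey",t[225,233])
k=((d<40)*255).astype(np.uint8)
c=big(k,(222,190,295,270))
P=np.array([onz("top",p,.01)[:2] for p in c],np.float32)
r=cv2.minAreaRect(P);print("plate top",r);B=cv2.boxPoints(r);print(B)
e=[B[(i+1)%4]-B[i] for i in range(2)];
for v in e: print(np.linalg.norm(v),np.degrees(np.arctan2(v[1],v[0])))
a,b=onz("side",(275.5,167.8),.148),onz("side",(286.5,176.2),.148)
v=b-a;print("slots side",a,b,(a+b)/2,np.linalg.norm(v),np.degrees(np.arctan2(v[1],v[0])))
# wheel: non-blue, non-wood bright grey stubs in top
sat=t.max(2)-t.min(2)
for (x0,y0,x1,y1) in((345,204,353,216),(374,201,384,212)):
    print(np.array2string(sat[y0:y1,x0:x1]));print(t[y0:y1,x0:x1].sum(2)//3)
# tyre top: top-most line z=.172 
k=((t.max(2)<60)*255).astype(np.uint8);w=big(k,(335,170,395,250));
W=np.array([onz("top",p,.13)[:2] for p in w],np.float32);r=cv2.minAreaRect(W);print("tyre@.13",r)
```

```text
blue [156 108  87] grey [101  98  95]
plate top ((0.46513885259628296, 0.16730716824531555), (0.20130211114883423, 0.1513500064611435), 24.420549392700195)
[[0.3422 0.1946]
 [0.4048 0.0568]
 [0.5881 0.14  ]
 [0.5255 0.2778]]
0.15135 -65.57945
0.2013021 24.420551
slots side [0.4475 0.1988 0.148 ] [0.4779 0.1352 0.148 ] [0.4627 0.167  0.148 ] 0.0704227976610836 -64.4360742165646
[[70 47 35 61 58 57 57 58]
 [71 60 27 64 61 59 59 59]
 [69 63 14 65 62 59 53 62]
 [71 72 26 57 54 41 33 60]
 [68 73 56 22 19  6  7 25]
 [69 67 46  2  6  9  7  7]
 [68 64 34  5  8 11 11 10]
 [71 66 39  5  8 10  9  5]
 [67 68 53 12  1  5  3 16]
 [70 70 67 28 34 36 28 35]
 [66 69 71 35 45 62 56 53]
 [68 69 71 48 35 63 60 58]]
[[112 114 135 171 166 165 169 173]
 [113 110 128 176 169 164 166 169]
 [114 114 139 179 171 162 159 167]
 [118 119 132 144 135 136 150 167]
 [119 120 115  95  92 109 148 164]
 [115 116 115 107  91 111 159 185]
 [116 115 128 143 100 108 155 193]
 [117 117 137 158 100  95 140 185]
 [120 117 122 124  86  90 128 178]
 [117 116 113 118 119 111 129 166]
 [120 117 115 127 147 160 159 164]
 [121 120 
[... 276 characters left out ...]
 50 68 68 69]
 [25 21 23  8 50 62 68 69 68 67]
 [22 18 60 50 68 71 69 67 68 69]
 [18 10 71 72 70 67 66 67 69 66]]
[[121 119 120 116 117 116 116 115 120 117]
 [123 115 112 115 114 118 120 119 118 117]
 [106 112 112  94  89 102 118 117 112 114]
 [100 112 133 120  86 106 134 119 117 119]
 [163 165 159 138  98 122 158 123 118 121]
 [188 186 171 157 100 118 154 123 116 118]
 [190 187 175 174 103 104 129 121 114 116]
 [166 145 143 160  93  91 114 122 122 122]
 [153 106 117 143 110 109 118 122 120 118]
 [151 123 117 125 115 118 118 119 118 115]
 [144 144 121 118 115 115 118 117 119 122]]
tyre@.13 ((0.5335453748703003, -0.18485838174819946), (0.15166075527668, 0.0457436665892601), 8.414953231811523)
```

Run:
```python
from h import *
np.set_printoptions(precision=4,suppress=True)
a,b=onz("top",(346.7,210.6),.092),onz("top",(380.4,205.7),.092)
v=a-b;print(a,b,"mid",(a+b)/2,np.linalg.norm(v),np.degrees(np.arctan2(v[1],v[0])))
s=cv2.imread("pics/side0.png").astype(int)
print("proj near end",proj("side",b),"fork slots proj top", proj("top",(.4639,.1671,.148)))
print(s[250:264,316:334].sum(2)//3)
# side tyre silhouette bounding tangent check: predicted silhouette from top pose
yv=v[:2]/np.linalg.norm(v[:2]);yv=np.r_[yv,0];xv=np.array([yv[1],-yv[0],0]);c=(a+b)/2
th=np.linspace(0,2*np.pi,200)
for cam in("side","top"):
  pts=np.array([proj(cam,c+k*yv+r*(np.cos(t)*xv+np.array([0,0,np.sin(t)]))) for k,r in((-.02,.077),(.02,.077),(-.013,.08),(.013,.08)) for t in th])
  print(cam,"pred bbox",pts.min(0),pts.max(0))
t=cv2.imread("pics/top0.png").astype(int)
w=big(((t.max(2)<60)*255).astype(np.uint8),(335,170,395,250));print("top meas",w.min(0),w.max(0))
w=big(((s.max(2)<75)*255).astype(np.uint8),(285,215,352,278));print("side meas",w.min(0),w.max(0))
```

```text
[ 0.5283 -0.1306  0.092 ] [ 0.5468 -0.2401  0.092 ] mid [ 0.5375 -0.1853  0.092 ] 0.11101506206172271 99.56764842462907
proj near end [327.104  259.3605] fork slots proj top [252.2534 226.9788]
[[ 37  87 136 148 118  81  59  61  62  63  64  65  68  68  65  78  66  67]
 [ 67 122 137 109  69  61  61  61  61  60  62  63  65  65  67  67  64  57]
 [ 81 121 102  69  62  62  83 114 122 130 104  75  63  65  62  52  48  36]
 [ 82  98  68  64  63  66 134 182 157 159 126 107  86  60  59  28  22  24]
 [ 79  86  63  64  62  91 157 177 129 127 112 109  93  64  55  26  24  25]
 [ 67  79  65  64  68 110 143 117 100 106 102  91  81  67  39  22  25  26]
 [ 47  64  65  64  72  99 110  94  99  86  74  65  66  60  26  24  26  25]
 [ 27  49  66  65  71  81  81  84  83 122 161 118  95  50  32  24  23  24]
 [ 22  48  74  65  68  79  83  65  79 140 168 129 106  53  41  22  23  25]
 [ 33  59  73  66  64  71  83  58  80 111  87  89  83  63  53  31  23  29]
 [ 55  72  67  63  53  50  59  48  64  92  92  89  76  65  65  51  35  44]
 [ 69  73  67  59  31  21  22  27  42  61  73  68  63  67  67  64  57  61]
 [ 69  66  64  47  22  25  25  26  24  26  28  29  43  60  66  66  67  69]
 [ 67  66  54  27  24  25  24  25  25  24  24  21  31  53  66  67  64  57]]
side pred bbox [291.6104 220.3082] [349.0135 273.9795]
top pred bbox [353.3682 183.2073] [374.3785 233.121 ]
top meas [355. 185.] [373. 232.]
side meas [292. 221.] [347. 272.]
```

```bash
cat >> h.py <<'E'
def down(yaw_y):
    y=np.array([np.cos(yaw_y),np.sin(yaw_y),0]);z=np.array([0,0,-1.]);return np.c_[np.cross(y,z),y,z]
def st(l=""):
    o=ctrl.get_obs();print(l,"t%.2f"%o["t"],np.round(o["eef_pos"],4),"F",np.round(o["wrist_force"],1),"M",np.round(o["wrist_torque"],2),"op %.4f gf %.1f"%(o["opening"],o["gripper_force"]),flush=True);return o
E
python3 - <<'E'
from h import *
print(ctrl.grip_point_offset)
C=np.array([.5365,-.1845]);best=None
F=np.array([.4639,.1671])
for k in(0,np.pi):
    R=down(np.radians(99.2)+k);q=ctrl.solve_ik(np.r_[C,.131],R)
    R2=down(np.radians(114.4)+k);q2=ctrl.solve_ik(np.r_[F,.193],R2)
    print(k,q,q2)
    if q is not None and q2 is not None:
        m=max(abs(q[5]),abs(q2[5]));best=(m,k) if best is None or m<best[0] else best
k=best[1];R=down(np.radians(99.2)+k);print("k",k)
ctrl.move_to(np.r_[C,.27],R);st("above")
ctrl.move_linear(np.r_[C,.131],feed=.12);st("at")
ctrl.gripper_to(.03,force=80);st("grip")
ctrl.move_linear(np.r_[C,.16],feed=.05);o=st("lift")
cv2.imwrite("pics/lift_s.png",capture("side")[:,:,::-1])
E
```

```text
0.0187
0 [-0.46132161  0.41804532 -0.25982819  0.89292282  0.         -0.6218919 ] [ 0.19591231  0.23172466 -0.35918255  0.97988911  0.         -0.22994803]
3.141592653589793 [-0.46132161  0.41804532 -0.25982819  0.89292282  0.          2.51970075] [ 0.19591231  0.23172466 -0.35918255  0.97988911  0.          2.91164463]
k 0
above t2.83 [ 0.5367 -0.1838  0.27  ] F [-0.5 -0.4  0.1] M [0.02 0.01 0.01] op 0.0855 gf 0.0
at t4.14 [ 0.5371 -0.1848  0.1318] F [ 0.6  0.4 -0. ] M [-0.03 -0.04 -0.03] op 0.0856 gf 0.0
grip t4.63 [ 0.5373 -0.1852  0.1319] F [ 0.6 -1.6  4.2] M [-0.22 -0.02 -0.04] op 0.0380 gf 82.6
lift t5.37 [ 0.5363 -0.1844  0.1598] F [-0.6  0.4 -7.7] M [-0.    0.06  0.03] op 0.0375 gf 81.3
```

Run:
```python
from h import *
F=np.array([.4639,.1671]);R=down(np.radians(114.4))
ctrl.move_linear(np.array([.5365,-.1845,.32]),feed=.2)
ctrl.move_to(np.r_[F,.32],R);st("above")
ctrl.move_linear(np.r_[F,.245],feed=.08);ctrl.wait(.3);st("pre")
R4=lambda i,f:cv2.resize(i,None,fx=f,fy=f,interpolation=cv2.INTER_CUBIC)
s=capture("side")[:,:,::-1];t=capture("top")[:,:,::-1]
cv2.imwrite("pics/pre_s.png",s);cv2.imwrite("pics/pre_t.png",t)
cv2.imwrite("pics/pre_c.png",np.hstack([R4(s[120:215,245:325],6)[:, :480],R4(t[180:275,215:268],6)]))
```

```text
above t7.72 [0.4645 0.1663 0.3199] F [-0.7 -0.7 -6.5] M [-0.03 -0.02  0.01] op 0.0381 gf 81.3
pre t9.11 [0.4641 0.1672 0.2453] F [-0.4  0.9 -7.2] M [-0.01 -0.03  0.  ] op 0.0380 gf 81.3
```

View pics/pre_c.png

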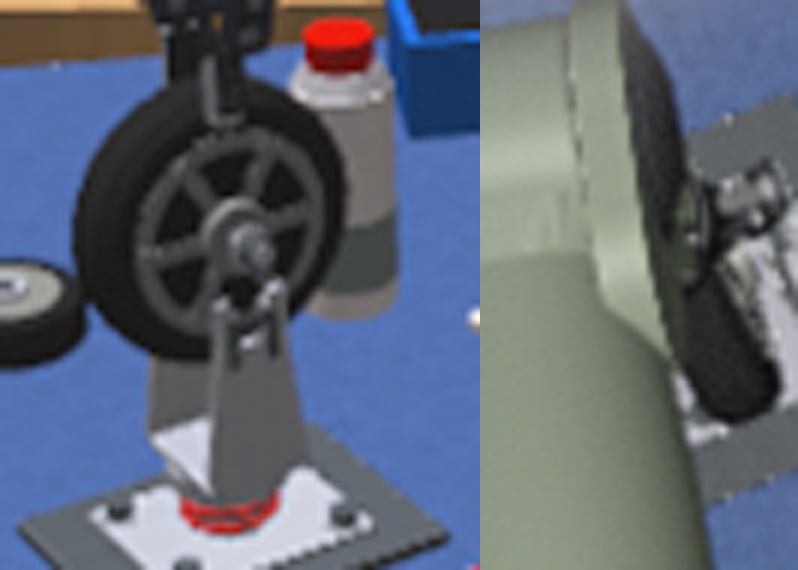

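Run:
```python
from h import *
y=down(np.radians(114.4))[:,1];c=np.array([.4641,.1672,.2053])
print("stub end: side",proj("side",c-.054*y),"top",proj("top",c-.054*y))
print("slot near/far side",proj("side",np.array([.4639,.1671,.148])-.035*y),proj("side",np.array([.4639,.1671,.148])+.035*y))
f=np.array([.4639,.1671,.148])-.035*y
for e in("x",down(np.radians(114.4))[:,0]),("y",y): print(e[0],proj("side",f+.001*e[1])-proj("side",f),proj("top",c-.054*y+.001*e[1])-proj("top",c-.054*y))
s=cv2.imread("pics/pre_s.png");t=cv2.imread("pics/pre_t.png")
R=lambda i:cv2.resize(i,None,fx=16,fy=16,interpolation=cv2.INTER_NEAREST)
cv2.imwrite("pics/z.png",np.hstack([R(s[153:183,274:298]),R(t[200:230,248:272])]))
```

```text
stub end: side [288.82919001 162.74800929] top [266.59060199 218.31805415]
slot near/far side [286.63321964 176.18726346] [276.06369955 167.71826989]
x [-0.2666349   0.08701735] [0.12682662 0.30368795]
y [-0.15550711 -0.12460251] [-0.30680572  0.12984141]
```

View pics/z.png

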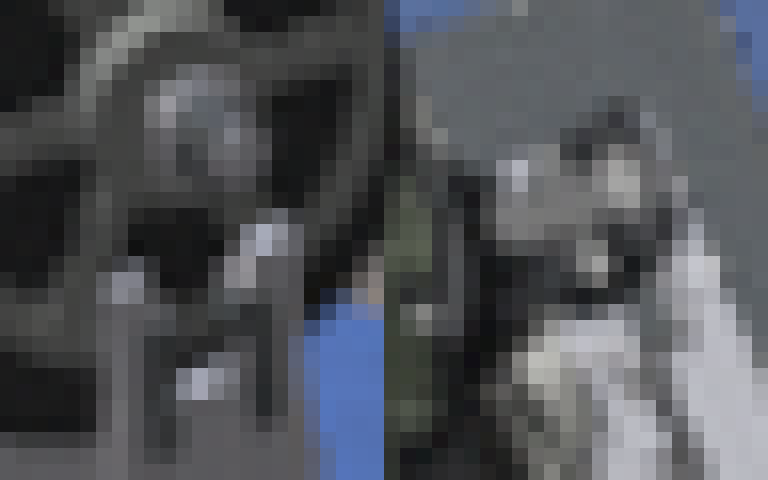

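The side view shows the stub end at ≈(288,161) right above the near slot bottom at (286.3,176.4), within 1 px of prediction. In the top view the wrist covers most of it. I'll lower with a force guard.

Run:
```python
from h import *
F=np.array([.4646,.1672])
ctrl.move_linear(np.r_[F,.2453],feed=.05);ctrl.wait(.3)
f0=np.mean([(ctrl.wait(.03),ctrl.get_obs()["wrist_force"])[1] for _ in range(8)],0);print("f0",f0)
z=.2453
while z>.208:
    z-=.0025;ctrl.move_linear(np.r_[F,z],feed=.03)
    o=ctrl.get_obs();d=o["wrist_force"]-f0
    print("%.4f"%o["eef_pos"][2],np.round(d,1),np.round(o["wrist_torque"],2))
    if d[2]>4 or np.hypot(*d[:2])>6: break
st()
cv2.imwrite("pics/in_s.png",cv2.resize(capture("side")[120:215,245:325,::-1],None,fx=6,fy=6,interpolation=cv2.INTER_CUBIC))
```

```text
f0 [-0.23572713  0.07053108 -7.0111938 ]
0.2425 [ 0.6 -0.5 -0.5] [ 0.    0.09 -0.01]
0.2401 [ 0.8 -0.7  0.3] [ 0.01  0.06 -0.02]
0.2376 [1.2 0.1 0.1] [-0.01  0.05  0.01]
0.2351 [ 0.5 -0.4  0.2] [-0.02  0.01  0.03]
0.2326 [ 0.1  0.3 -0.4] [-0.03  0.01  0.02]
0.2301 [0.5 0.  0. ] [ 0.01  0.05 -0.  ]
0.2276 [0.1 0.  0.4] [ 0.01  0.07 -0.05]
0.2251 [ 0.4 -0.5  0.1] [0.01 0.06 0.  ]
0.2226 [-0.  -0.2 -1.3] [ 0.03  0.01 -0.03]
0.2201 [-0.2 -0.1 -0.6] [-0.05  0.02 -0.  ]
0.2176 [ 0.2  0.  -0.3] [-0.    0.04  0.  ]
0.2151 [0.4 0.  0.2] [ 0.02  0.01 -0.  ]
0.2126 [0.4 0.7 0.3] [-0.    0.05  0.03]
0.2101 [ 0.  -0.4  0.2] [-0.01 -0.03 -0.01]
0.2079 [-0.4 -0.6  3. ] [-0.06  0.2   0.02]
 t13.78 [0.4646 0.1671 0.2079] F [-0.6 -0.5 -4. ] M [-0.06  0.2   0.02] op 0.0385 gf 81.6
```

View pics/in_s.png

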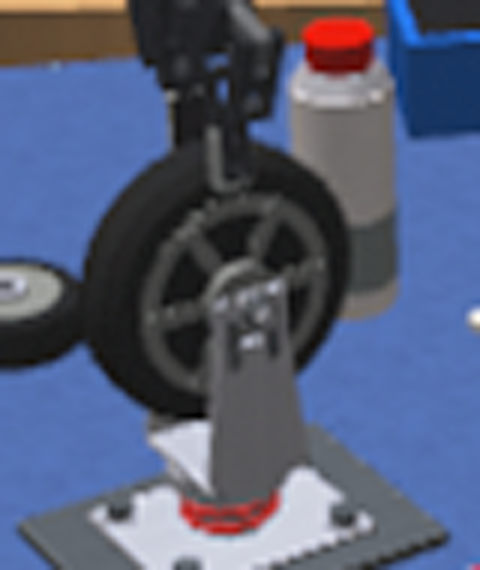

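Contact came at TCP 0.208, where the clips should be, with no lateral force. The side view shows the axle in the near slot (≈(288,172)) and the wheel upright. Now the press.

Run:
```python
from h import *
F=np.array([.4646,.1672]);f0=np.array([-.2,0,-7.0]);z=.208;pk=0;snap=None
while z>.165:
    z-=.001;ctrl.move_linear(np.r_[F,z],feed=.012)
    o=ctrl.get_obs();d=o["wrist_force"]-f0
    print("%.4f"%o["eef_pos"][2],np.round(d,1),np.round(o["wrist_torque"],2),"%.4f"%o["opening"],flush=True)
    pk=max(pk,d[2])
    if d[2]<pk-5: snap=z;print("drop");break
    if d[2]>25 or np.hypot(*d[:2])>10: print("stop");break
ctrl.wait(.3);st()
```

```text
0.2072 [-1.  -1.1  4.5] [-0.12  0.27  0.01] 0.0383
0.2061 [-0.9  0.1  4.3] [-0.08  0.3   0.03] 0.0377
0.2051 [-0.4 -0.5  5.6] [-0.1   0.33  0.01] 0.0384
0.2040 [-1.3 -1.2  6.3] [-0.14  0.3   0.04] 0.0382
0.2030 [-1.8 -0.7  6.5] [-0.1   0.29 -0.03] 0.0375
0.2020 [-0.9 -1.1  7.2] [-0.14  0.28  0.01] 0.0379
0.2010 [-0.2 -1.   8. ] [-0.15  0.29  0.01] 0.0382
0.2000 [-1.5 -0.1  8.8] [-0.13  0.36 -0.01] 0.0381
0.1990 [-0.1 -0.3  8.7] [-0.19  0.31 -0.03] 0.0380
0.1980 [-0.8  0.  10.2] [-0.17  0.29 -0.06] 0.0379
0.1971 [-0.9 -0.9 10.9] [-0.18  0.37  0.02] 0.0381
0.1961 [-1.5 -0.7 11.4] [-0.22  0.41 -0.02] 0.0383
0.1952 [-1.6 -0.9 13. ] [-0.16  0.45 -0.11] 0.0382
0.1943 [-0.7 -1.  12.6] [-0.13  0.47  0.04] 0.0381
0.1934 [-0.9 -1.2 13.5] [-0.21  0.55 -0.04] 0.0380
0.1925 [-1.9  0.1 14.7] [-0.19  0.59  0.02] 0.0383
0.1917 [-2.8 -1.  16.1] [-0.29  0.62 -0.09] 0.0380
0.1908 [-1.1 -1.1 16.2] [-0.21  0.53 -0.09] 0.0378
0.1899 [-2.7 -0.2 16.1] [-0.23  0.69  0.  ] 0.0382
0.1890 [-2.9 -0.7 17.1] [-0.27  0.7  -0.03] 0.0377
0.1881 [-2.9 -0.3 18.2] [-0.27  0.74 -0.08] 0.0377
0.1872 [-1.7 -0.1 18.4] [-0.3   0.73 -0.06] 0.0379
0.1863 [-2.8 -0.8 19.6] [-0.27  0.82  0.01] 0.0377
0.1854 [-3.7 -1.7 20.9] [-0.26  0.9  -0.05] 0.0381
0.1845 [-2.6 -0.6 21. ] [-0.26  0.91 -0.06] 0.0382
0.1836 [-3.5 -1.9 21.3] [-0.28  1.02 -0.06] 0.0379
0.1825 [-2.9 -0.9 19.3] [-0.44  0.88 -0.14] 0.0379
0.1796 [ 0.2 -2.6 12.4] [ 0.05  0.24 -0.01] 0.0380
drop
 t21.12 [0.4647 0.1671 0.1803] F [-1.9 -2.   6.5] M [-0.13  0.65 -0.02] op 0.0383 gf 83.0
```

The clips let go. Measured force of 13.5 N against the spring's 13.8 N at this height means it is home. I'll press a little more to confirm, ease up until the fork carries the wheel's weight, then release.

Run:
```python
from h import *
F=np.array([.4646,.1672]);f0=np.array([-.2,0,-7.0]);z=ctrl.get_obs()["eef_pos"][2]
def go(z):
    ctrl.move_linear(np.r_[F,z],feed=.015);o=ctrl.get_obs();d=o["wrist_force"]-f0
    e=o["eef_pos"][2];print("%.4f"%e,np.round(d,1),np.round(o["wrist_torque"],2),"exp %.1f"%(3+(0.194-e)*800));return d[2]
z=.180
while z>.169:
    z-=.0015
    if go(z)>20: break
while z<.189:
    z+=.002
    if go(z)<8: break
ctrl.wait(.4);st("rest")
cv2.imwrite("pics/h_s.png",cv2.resize(capture("side")[120:215,245:325,::-1],None,fx=6,fy=6,interpolation=cv2.INTER_CUBIC))
```

```text
0.1789 [-2.3 -2.4 14.1] [-0.15  0.76 -0.02] exp 15.1
0.1776 [-2.5 -2.4 15.2] [-0.28  0.82  0.03] exp 16.1
0.1762 [-1.5 -3.1 17.8] [-0.24  0.94 -0.02] exp 17.2
0.1749 [-1.7 -2.9 17.8] [-0.24  0.92 -0.01] exp 18.3
0.1735 [-1.9 -3.2 18.8] [-0.19  1.07  0.  ] exp 19.4
0.1722 [-2.6 -4.1 19.4] [-0.22  1.15  0.  ] exp 20.4
0.1709 [-3.2 -3.2 20.7] [-0.29  1.2   0.04] exp 21.5
0.1727 [-3.4 -3.4 19.5] [-0.18  1.17  0.06] exp 20.0
0.1745 [-2.5 -2.9 17.6] [-0.25  1.02  0.03] exp 18.6
0.1763 [-2.2 -3.1 17.2] [-0.13  0.96  0.03] exp 17.1
0.1781 [-1.7 -2.6 15.1] [-0.23  0.79  0.02] exp 15.7
0.1799 [-1.1 -2.7 13.8] [-0.21  0.68  0.  ] exp 14.3
0.1817 [-1.2 -2.2 12. ] [-0.2   0.58 -0.01] exp 12.8
0.1836 [-0.7 -3.3 12.1] [-0.25  0.55 -0.03] exp 11.4
0.1855 [ 0.8 -3.4  9.5] [-0.36  0.45 -0.07] exp 9.8
0.1875 [-0.9 -2.5  8.8] [-0.38  0.36 -0.06] exp 8.2
0.1894 [ 0.3 -2.9  6.4] [-0.44  0.32 -0.07] exp 6.6
rest t26.11 [0.4645 0.1671 0.1895] F [-0.9 -2.2 -0.2] M [-0.47  0.34 -0.13] op 0.0381 gf 82.1
```

View pics/h_s.png

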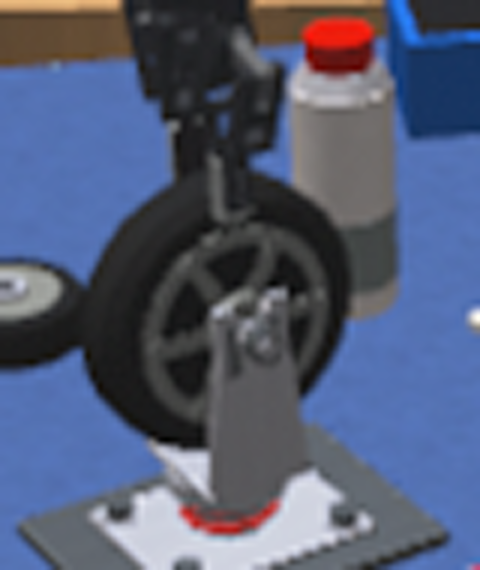

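The near axle end sits low in the slot at ≈(288,176), with the nut outside the cheek, and the force follows the seated line both ways. Release.

Run:
```python
from h import *
F=np.array([.4646,.1672])
ctrl.gripper_to(.046,force=20);ctrl.gripper_to(.075);st("open")
ctrl.move_linear(np.r_[F,.34],feed=.1)
q=np.array(ctrl.get_obs()["joint_positions"]);q[0]-=.9;ctrl.move_joints(q);ctrl.wait(.5);st("away")
R=lambda i,f:cv2.resize(i,None,fx=f,fy=f,interpolation=cv2.INTER_CUBIC)
s=capture("side")[:,:,::-1];t=capture("top")[:,:,::-1]
cv2.imwrite("pics/end.png",np.hstack([R(s[120:220,245:325],5),R(t[180:280,215:295],5)]))
cv2.imwrite("pics/end_t.png",t)
```

```text
open t26.81 [0.4646 0.1673 0.1895] F [-0.1 -0.3 -0.4] M [-0.06  0.04 -0.03] op 0.0749 gf 0.0
away t30.55 [ 0.4197 -0.2597  0.3394] F [-0.   0.   0.2] M [ 0.02  0.02 -0.04] op 0.0751 gf 0.0
```

View pics/end.png

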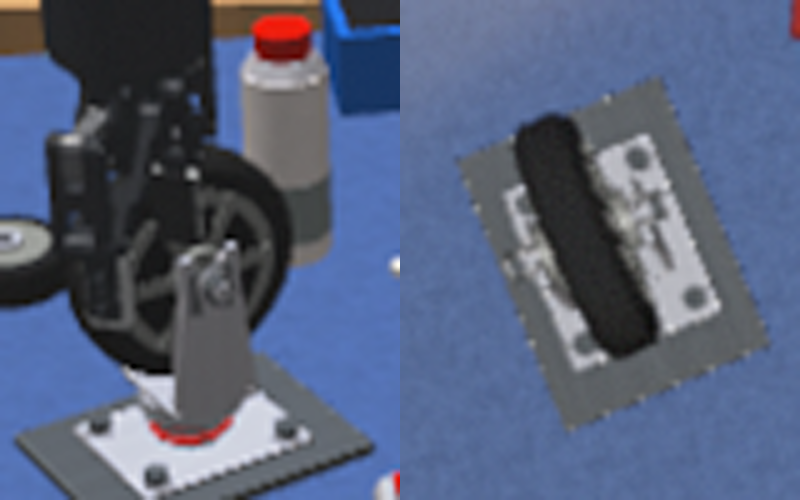

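Top view: the wheel stands upright and centred in the fork, with both axle ends through the cheeks. Side view: the nut is low in the near slot at ≈(289,178). The gripper only overlaps in the picture and is at y = −0.26. Handing in.

```bash
python3 -c "
from plant import ctrl
print(ctrl.finish_job())"
```

```text
the job is handed in; nothing more can be done
None
```

The big black wheel is off its stand and seated fully home in both slots of the grey castor's fork; I released it and handed the job in after about 31 s of the 56 s, with a peak press of about 21 N.

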